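# Open the touch-latch cabinet door in front of the drawer pull

### The job

Open the cabinet compartment that holds the aluminium drawer pull: press its door gently by the free edge so that the touch latch lets go and the door springs ajar, then push the door open from its inner side with your fingertips until it stands square to the cabinet front, and draw the hand clear. Leave the other door shut, and do not pick up or shift the things in the cabinet or beside it.

Things in the scene. Friction and masses are not known exactly. Their poses are not given: they have to be found in the camera images.
- cabinet: Clear acrylic cabinet fixed to the shelf, 160 deep (x), 320 wide (y), 200 mm high, 5 mm panels, black base, middle divider: two compartments. Origin under the base centre, z up, front to its -x. Shut, its two doors have inner faces at x = -87, outer faces at x = -93 mm, 4 mm gap at y = 0. Top flat and bare. A white latch housing (z under 45 mm) stands on the base each side of the divider.
- left_door (a joint): Left door as the robot faces it (+y half of the cabinet frame), 6 mm clear acrylic, 154 wide, z 6 to 198 mm, no handle, touch latch; free edge (slim aluminium channel) at the cabinet's middle. Rad: 0 shut and latched, negative pressed in (stop -0.055), positive swung out to -x (stop 1.75). Once sprung ajar, a push under 1 N on its inner face moves it and friction keeps it where it is left.
- right_door (a joint): Right door as the robot faces it (-y half of the cabinet frame), 6 mm clear acrylic, 154 wide, z 6 to 198 mm, no handle, touch latch; free edge (slim aluminium channel) at the cabinet's middle. Rad: 0 shut and latched, negative pressed in (stop -0.055), positive swung out to -x (stop 1.75). Once sprung ajar, a push under 1 N on its inner face moves it and friction keeps it where it is left.
- left_door_press (a point): Press point on the left door's outer face, 30 mm from its free edge, 165 mm above the shelf, 33 mm below the door's top; moves with the door. Pressed here along the cabinet's +x with about 4 N by 3 mm or more (stop at 7 mm), the catch lets go; push taken away, a spring swings the door out within 1 s to about 0.33 rad (edge 50 mm out), where it stays. Prying does nothing.
- right_door_press (a point): Press point on the right door's outer face, 30 mm from its free edge, 165 mm above the shelf, 33 mm below the door's top; moves with the door. Pressed here along the cabinet's +x with about 4 N by 3 mm or more (stop at 7 mm), the catch lets go; push taken away, a spring swings the door out within 1 s to about 0.33 rad (edge 50 mm out), where it stays. Prying does nothing.
- left_door_edge (a point): Top corner of the left door at its free edge, on the inner face, 198 mm above the shelf; 156 mm from the hinge line; moves with the door.
- right_door_edge (a point): The same point on the right door.
- left_door_hinge (a point): Point on the upright hinge line of the left door, 198 mm up, at (-87, +158) mm in the cabinet's frame.
- right_door_hinge (a point): Point on the upright hinge line of the right door, 198 mm up, at (-87, -158) mm in the cabinet's frame.
- drawer_pull: Aluminium bar drawer pull lying flat on the floor of one compartment (either one): bar 112 x 10 x 10 mm with two 24 mm legs to one side, so a wide flat U. Origin under its centre, long axis x. It shows which door to open.
- door_latch: Zinc barrel-bolt door latch lying in the other compartment: flat 80 x 36 mm plate with a round bolt and knob on it, 17 mm high. Origin under its centre.
- mallet: Mallet with a blue hard silicone head (cylinder 52 mm diameter, 88 mm long) and a wooden handle, 250 mm long in all, lying on the shelf at one side of the cabinet, handle to the robot. Origin on the shelf below its middle.
- funnel: Black plastic funnel standing mouth down on the shelf at the other side of the cabinet, 104 mm across, 110 mm high. Origin under its centre.

How it is judged:
By the outcome, as a careful person would: the job done as asked, in the order asked, and still so for the second after the job is handed in, with the robot touching nothing.
It also fails if it takes over 48 s, if anything falls off the work surface, if the arm or the gripper's body presses on something with over 40 N, if the wrist force passes 120 N, or if a joint passes its speed limit or range.

### The arm

A 7-joint arm with a two-finger parallel gripper is mounted at the origin on the work surface. World frame = base frame: x ahead of the robot, y to its left, z up, the work surface at z = 0. Lengths are in mm, angles in rad, forces in N, time in s.
With the tool pointing down it reaches from about 400 to 900 mm from the base axis. Payload 5.5 kg.
Tool frame: the origin (TCP) lies midway between the tips of the shut fingers; the grasp point (between the pads) lies 19 mm behind it; z points along the fingers, x is the direction in which the jaws open and shut, and the axes are right-handed (so a half turn about z gives the same grasp; the last joint's range is limited). The gripper opens to 85 mm and grips with 20 to 120 N. Pads are 22 mm wide; open, the fingers measure 114 mm over their backs; the gripper's body (76 mm by 85 mm) begins 54 mm behind the grasp point. The pads swing forward as they close: fully open they stand 13 mm farther back than shut.
Start: joints at [1.472, 0.501, -0.427, 1.55, 0.221, 1.138, -0.21], TCP at [230.105, -607.907, 231.31] pointing down, gripper open.
Joint ranges: [-2.88, 2.88], [-0.31, 2.03], [-1.54, 1.56], [0.2, 2.42], [-1.41, 4.55], [0.19, 2.02], [-2.57, 2.57]. Speed limits (rad/s): [2.57, 2.57, 3.14, 3.14, 3.14, 3.14, 3.14].

### API

Orientations are given as [roll, pitch, yaw] about the fixed x, y, z axes, in that order (R = Rz(yaw) Ry(pitch) Rx(roll)).
In Python, from station import * gives the robot as it stands.
- The arm moves only by the tool apply_moves, never from a script. Its argument "plan" is a list of rows, each a list of 7 numbers: the shift along the tool's x, y, z in m, then the turn, a rotation vector about the tool's x, y, z in rad, then the opening, from 0 (shut) to 1 (fully open). In form: [[tx, ty, tz, ax, ay, az, hand], ...]. A call has 1 to 12 rows; each row shifts and turns the pose as measured when the row begins, along the tool's axes as they then stand; what a row does not reach is not made up. A row lasts 1/10 s, in which the tool goes at most 50 mm and 8.59 degrees, less where a joint would pass 70% of its speed; a pose out of reach is approached as far as the arm can. A call is refused whole if a number of a shift passes 0.05 or a number of a turn 0.15, either way. A call with a gripper value outside its range is refused whole. The fingers move at their own pace and stop on an object; "newtons" is the grip in N (left out, the last holds). Time passes only in rows, so rows that do not move let the fingers close. It gives the time, the measured TCP pose, the force and the opening at its end, in the units of the state.
- sense(): the state, without advancing time (a new reading comes with each control period).
- grab_frame(name): name is "side" or "top" or "wrist"; returns a dict with "image" (384x512x3 uint8, red, green, blue), "K" (3x3 intrinsics, pixels), "T" (4x4, takes a point from camera to world coordinates). Camera axes: x right, y up, looking along -z (the intrinsics and any distortion apply to the point x, -y, -z); pixel columns grow to the right and rows downward; lengths in mm; the calibration is good to about 2 mm. A picture is of the moment at which its call begins. There is no depth.
- finish_job(): hands the job in, once; it reports no verdict.
Trained networks look in a picture, given as the dict that the camera call returned (one of the last four; its "shot" number tells which), for a name from the list of things; names that differ only in an ending like _2 or _b are one class to them, and where a whole thing is asked for, a point or a joint stands for the part that bears it (a point fixed in the world has none). Each returns a list of dicts, best first, with "p" (0 to 1); they miss things now and then, are a little off and sometimes report something else, mostly with a low value. They report only what shows in the picture. A call takes as long as a camera call.
- spot_in(picture, target): "xy" ([column, row] as shares, 0 to 1, of the picture: columns of its width, rows of its height, amid what is visible of it).
The state is a dict: "time_s": time; "joints": joint angles; "dq": joint speeds; "joint_torque": joint torques, N m; "ee_pos": TCP position; "tcp_rot": TCP orientation; "contact_force": force on the tool from outside, world axes, zero at the start; "torque": the same for the moment, N m; "grip_width": finger opening in mm.
Only numpy, scipy, OpenCV 4.12 (cv2) and the standard library are available. Lean on these libraries where they do the work, as an engineer would, in place of code of your own. Each camera call takes 0.05 s, during which the arm holds its last target.

## Working session

There is one attempt and no reset: what is moved stays moved. The work goes in short steps, Python scripts to look and compute and a tool call to move; the robot and the scene stay as the last step left them, time stands still between calls to the robot, and variables do not carry over. Pictures are saved under pics/ and viewed, and the job is handed in when it is done.

Besides the shell and the picture viewer there is one more tool, called after "Request:" as name(argument=value, ...), one argument or row to a line, values as JSON. apply_moves: Moves the arm, as the interface text tells. Its arguments: {"type":"object","properties":{"plan":{"type":"array","items":{"type":"array","items":{"type":"number"}}},"newtons":{"type":"number"}},"required":["plan"]}

```bash
mkdir -p pics; ls
cat > h.py <<'E'
from station import *
import numpy as np, cv2
def save(n,f): cv2.imwrite(f'pics/{n}.png',f['image'][:,:,::-1])
E
python3 - <<'E'
from h import *
s=sense(); print(s)
for c in ['side','top','wrist']:
    f=grab_frame(c); save(c+'0',f); print(c,f['K'],f['T'].round(3),[k for k in f])
    for t in ['cabinet','drawer_pull','door_latch','left_door_press','right_door_press','left_door_edge','right_door_edge','left_door_hinge','right_door_hinge','mallet','funnel']:
        print(t,[(np.round(np.array(d['xy'])*[512,384],1),round(d['p'],2)) for d in spot_in(f,t)[:2]])
E
```

```text
pics
{'time_s': 0.0, 'joints': array([ 1.47218889,  0.50189849, -0.42676549,  1.55143224,  0.22081741,
        1.13825327, -0.21031721]), 'dq': array([ 4.75229678e-04, -6.19653572e-04, -1.13106295e-03,  9.49902364e-05,
       -1.22710460e-03, -8.04225244e-04, -2.05084442e-06]), 'joint_torque': array([-5.57085023e-04, -5.69525814e+01, -5.81647396e+00, -2.80941457e+01,
        1.06621903e-02,  1.20401569e-02, -4.15107266e-06]), 'ee_pos': array([ 229.78212518, -607.31104968,  230.2326878 ]), 'tcp_rot': array([-3.14152901e+00,  1.93298481e-03, -1.20896996e+00]), 'contact_force': array([-0.68647247,  0.41935238, -0.30023483]), 'torque': array([-0.06598911,  0.01720918, -0.05386209]), 'grip_width': 85.24555192821146}
side [[401.14187392   0.         253.51240032]
 [  0.         401.14187392 186.19447319]
 [  0.           0.           1.        ]] [[ 9.060000e-01  4.000000e-01 -1.400000e-01  4.957250e+02]
 [-4.240000e-01  8.590000e-01 -2.860000e-01 -2.588840e+02]
 [ 6.000000e-03  3.180000e-01  9.480000e-01  1.108077e+03]
 [ 0.000000e+00  0.000000e+00  0.000000e+00  1.000000e+00]] ['image', 
[... 1201 characters left out ...]
 177. ]), 0.61)]
right_door_hinge [(array([293.5, 173.8]), 0.95)]
mallet [(array([178.5, 151. ]), 0.92)]
funnel [(array([387.3, 249.2]), 0.78)]
wrist [[271.09653307   0.         250.27600545]
 [  0.         271.09653307 195.58078447]
 [  0.           0.           1.        ]] [[ 3.54000e-01  9.02000e-01  2.47000e-01  2.93087e+02]
 [-9.35000e-01  3.41000e-01  9.30000e-02 -5.83870e+02]
 [-1.00000e-03 -2.64000e-01  9.65000e-01  3.74328e+02]
 [ 0.00000e+00  0.00000e+00  0.00000e+00  1.00000e+00]] ['image', 'K', 'T', 'shot']
cabinet []
drawer_pull []
door_latch []
left_door_press []
right_door_press []
left_door_edge []
right_door_edge []
left_door_hinge []
right_door_hinge []
mallet []
funnel []
```

```bash
python3 -c "
import cv2
for c in ['side','top']:
    i=cv2.imread(f'pics/{c}0.png')[90:360,130:430]; cv2.imwrite(f'pics/{c}0z.png',cv2.resize(i,(750,675),interpolation=2)[:600] if 0 else cv2.resize(i,(660,594),interpolation=2))"
```

```text
(no output)
```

View pics/side0.png

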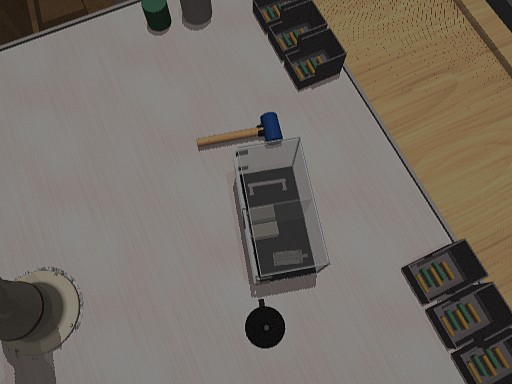

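View pics/top0.png

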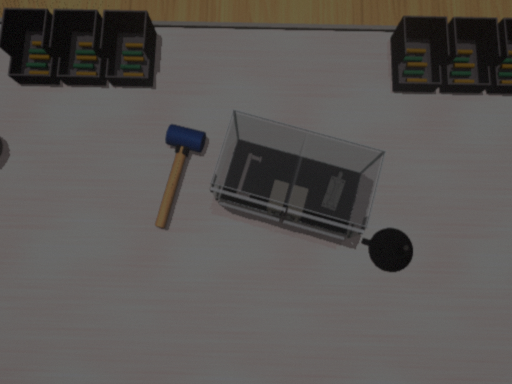

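View pics/side0z.png

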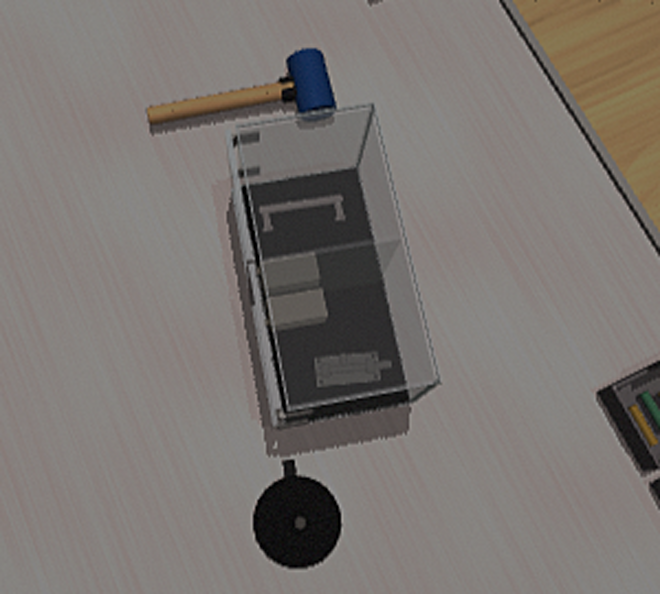

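View pics/top0z.png

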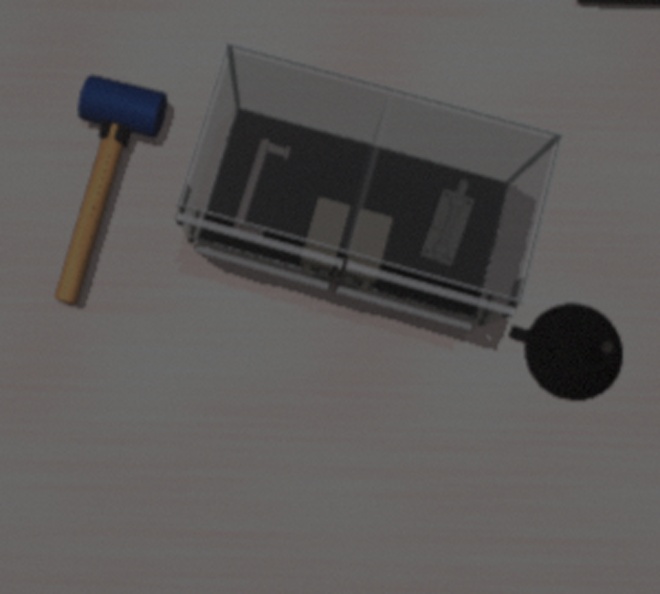

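```bash
cat >> h.py <<'E'
def proj(f,P):
    P=np.asarray(P,float); T=f['T']; c=(P-T[:3,3])@T[:3,:3]
    K=f['K']; return np.c_[K[0,0]*c[:,0]/-c[:,2]+K[0,2], K[1,1]*-c[:,1]/-c[:,2]+K[1,2]]
def c2w(p,P):
    P=np.asarray(P,float); a=p[2];c,s=np.cos(a),np.sin(a)
    return np.c_[p[0]+c*P[:,0]-s*P[:,1],p[1]+s*P[:,0]+c*P[:,1],P[:,2]]
def doorpt(side,q,d,t,z): # cabinet frame: d from hinge along door, t outward from inner face
    # left: hinge (-87,158)
    s=1 if side=='left' else -1
    return [-87-d*np.sin(q)-t*np.cos(q), s*(158-d*np.cos(q)+t*np.sin(q)) if 1 else 0, z]
def overlay(f,p,ql=0,qr=0,box=None,sc=2.2,name='o'):
    im=f['image'][:,:,::-1].copy()
    x0,y0,x1,y1=box or (0,0,512,384)
    im=cv2.resize(im[y0:y1,x0:x1],None,fx=sc,fy=sc,interpolation=cv2.INTER_CUBIC)
    def ln(A,col):
        uv=(proj(f,c2w(p,A))-[x0,y0]+.5)*sc-.5
        cv2.polylines(im,[np.round(uv*8).astype(int)],True,col,1,cv2.LINE_AA,3)
    for z in (0,200): ln([[-80,-160,z],[80,-160,z],[80,160,z],[-80,160,z]],(0,255,0))
    for sd,q in (('left',ql),('right',qr)):
        for t in (0,6): ln([doorpt(sd,q,2,t,6),doorpt(sd,q,156,t,6),doorpt(sd,q,156,t,198),doorpt(sd,q,2,t,198)],(0,0,255) if t else (255,255,0))
    cv2.imwrite(f'pics/{name}.png',im)
E
cat > fit.py <<'E'
from h import *
from scipy.optimize import least_squares
fs=grab_frame('side');ft=grab_frame('top')
C=np.array([[80,160,200],[80,-160,200]])
obs_t=np.array([[234.5,110.5],[384.1,151.8]]);obs_s=np.array([[300,137.3],[329,263.6]])
def res(p): return np.r_[(proj(ft,c2w(p,C))-obs_t).ravel(),(proj(fs,c2w(p,C))-obs_s).ravel()]
r=least_squares(res,[600,0,0]);print(r.x,r.fun)
np.save('pose',r.x)
overlay(ft,r.x,box=(190,90,410,260),sc=3.4,name='ot1');overlay(fs,r.x,box=(210,110,360,300),sc=3.1,name='os1')
E
python3 fit.py
```

```text
[ 6.70239202e+02 -4.74108267e+01 -2.63637108e-01] [-1.14380456 -0.87098406  2.12817346  0.48492142 -0.76336965 -1.18131566
 -0.02244642  0.08784653]
```

View pics/ot1.png

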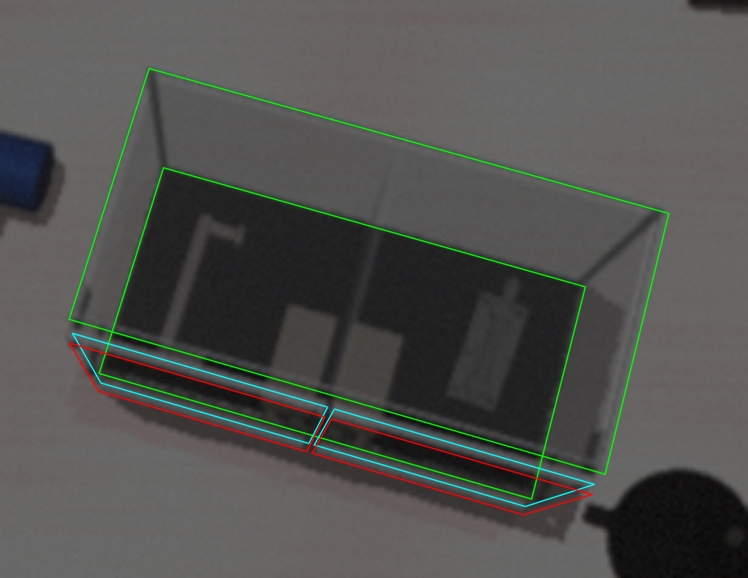

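View pics/os1.png

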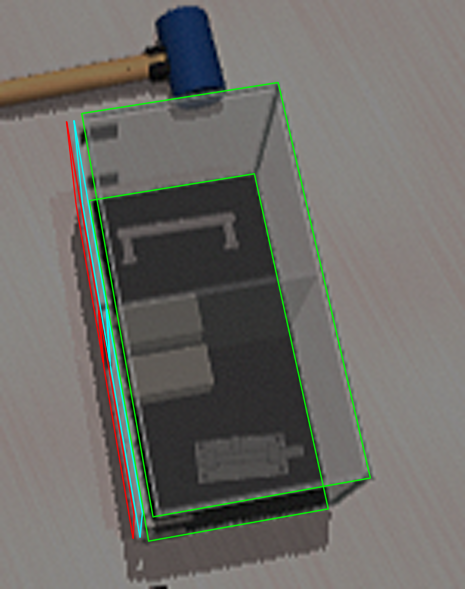

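```bash
cat >> h.py <<'E'
from scipy.spatial.transform import Rotation as Ro
p=np.load('pose.npy') if __import__('os').path.exists('pose.npy') else None
def w2c(P):
    a=p[2];c,s=np.cos(a),np.sin(a);d=np.asarray(P,float)-[p[0],p[1],0]
    return np.array([c*d[0]+s*d[1],-s*d[0]+c*d[1],d[2]])
def st():
    s=sense(); R=Ro.from_euler('xyz',s['tcp_rot']).as_matrix()
    a=p[2]; f=s['contact_force']; c,sn=np.cos(a),np.sin(a)
    print('t',round(s['time_s'],2),'cab',w2c(s['ee_pos']).round(1),'rot',s['tcp_rot'].round(3),'Fcab',np.round([c*f[0]+sn*f[1],-sn*f[0]+c*f[1],f[2]],2),'grip',round(s['grip_width'],1),'q',s['joints'].round(2))
    return s,R
YAW=None
def need(cab,yaw):
    s,R=st(); Rt=Ro.from_euler('xyz',[np.pi,0,yaw]).as_matrix()
    tgt=c2w(p,[cab])[0]
    print('tgt world',tgt.round(1),'shift tool mm',(R.T@(tgt-s['ee_pos'])).round(1),'turn tool',Ro.from_matrix(R.T@Rt).as_rotvec().round(3))
E
python3 - <<'E'
from h import *
need([-170,32,235],p[2]-np.pi/2)
f=grab_frame('top')
print(spot_in(f,'mallet')[0])
# mallet handle end / head in cabinet frame at z=10
def onplane(f,uv,z):
    K=f['K'];d=np.array([(uv[0]-K[0,2])/K[0,0],-(uv[1]-K[1,2])/K[1,1],-1]);w=f['T'][:3,:3]@d;o=f['T'][:3,3]
    return o+w*(z-o[2])/w[2]
for uv in [(160,225),(168,225),(205,140),(365,241),(392,250)]: print(uv,w2c(onplane(f,uv,15)).round(0))
E
```

```text
t 1.9 cab [-278.9 -655.8  231.3] rot [-3.142 -0.    -1.209] Fcab [-0.15  0.13  0.03] grip 85.4 q [ 1.47  0.5  -0.43  1.55  0.22  1.14 -0.21]
tgt world [514.5  27.8 235. ] shift tool mm [-493.9 -491.    -3.7] turn tool [-0.    -0.     0.625]
{'xy': [0.3473, 0.3904], 'p': 0.68}
(160, 225) [-180.  274.   15.]
(168, 225) [-175.  255.   15.]
(205, 140) [ 50. 234.  15.]
(365, 241) [ -80. -203.   15.]
(392, 250) [ -83. -269.   15.]
```

Request:
apply_moves(
  plan=[
    [-0.033, -0.033, 0, 0, 0, 0, 0],
    [-0.033, -0.033, 0, 0, 0, 0, 0],
    [-0.033, -0.033, 0, 0, 0, 0, 0],
    [-0.033, -0.033, 0, 0, 0, 0, 0],
    [-0.033, -0.033, 0, 0, 0, 0, 0],
    [-0.033, -0.033, 0, 0, 0, 0, 0],
    [-0.033, -0.033, 0, 0, 0, 0, 0],
    [-0.033, -0.033, 0, 0, 0, 0, 0],
    [-0.033, -0.033, 0, 0, 0, 0, 0],
    [-0.033, -0.033, 0, 0, 0, 0, 0],
    [-0.033, -0.033, 0, 0, 0, 0, 0],
    [-0.033, -0.033, 0, 0, 0, 0, 0],
  ],
)

```text
time_s: 3.2
ee_pos: [467.5, -89.4, 230.7]
tcp_rot: [-3.141, -0.012, -1.226]
contact_force: [0.0, -0.3, -0.6]
grip_width: 0.1
```

```bash
python3 -c "
from h import *
need([-170,32,235],p[2]-np.pi/2)"
```

```text
t 3.2 cab [-184.8  -93.4  230.7] rot [-3.141 -0.012 -1.226] Fcab [ 0.11 -0.24 -0.6 ] grip 0.1 q [ 0.8   0.22 -0.76  1.97  0.19  1.01 -1.27]
tgt world [514.5  27.8 235. ] shift tool mm [-94.4 -83.8  -5.4] turn tool [-0.004 -0.011  0.608]
```

Request:
apply_moves(
  plan=[
    [-0.032, -0.028, -0.002, 0, 0, 0, 0],
    [-0.032, -0.028, -0.002, 0, 0, 0, 0],
    [-0.03, -0.028, 0, 0, 0, 0, 0],
    [0, 0, 0, 0, 0, 0.12, 0],
    [0, 0, 0, 0, 0, 0.12, 0],
    [0, 0, 0, 0, 0, 0.12, 0],
    [0, 0, 0, 0, 0, 0.12, 0],
    [0, 0, 0, 0, 0, 0.12, 0],
    [0, 0, 0, 0, 0, 0, 0],
  ],
)

```text
time_s: 4.1
ee_pos: [519.1, 44.7, 236.4]
tcp_rot: [-3.128, -0.003, -1.833]
contact_force: [-0.2, -1.1, -0.5]
grip_width: -0.2
```

```bash
python3 -c "
from h import *
need([-130,32,158],p[2]-np.pi/2)
f=grab_frame('side');save('s2',f);overlay(f,p,box=(130,90,360,300),sc=2.8,name='os2')
f=grab_frame('wrist');save('w2',f)
f=grab_frame('top');overlay(f,p,box=(190,90,410,260),sc=3.4,name='ot2')"
```

```text
t 4.1 cab [-169.9   49.5  236.4] rot [-3.128e+00 -3.000e-03 -1.833e+00] Fcab [ 0.07 -1.08 -0.46] grip -0.2 q [ 0.44  0.29 -0.69  1.87  0.23  1.04 -2.17]
tgt world [553.1  17.4 158. ] shift tool mm [ 17.3 -38.9  79. ] turn tool [-0.013 -0.003  0.001]
```

View pics/os2.png

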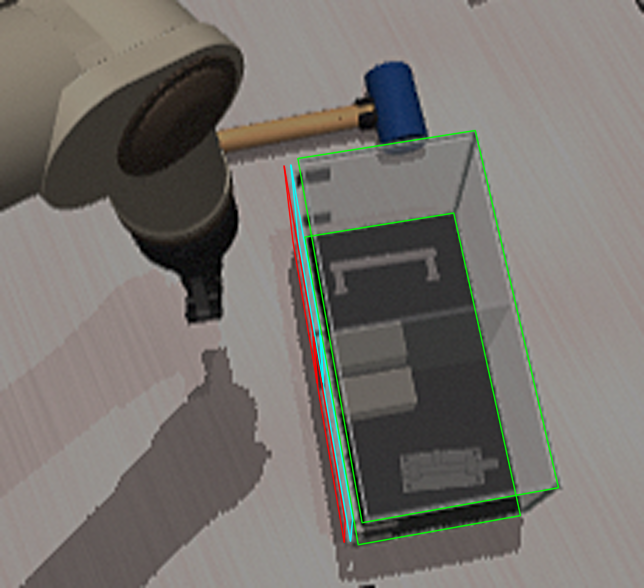

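View pics/w2.png

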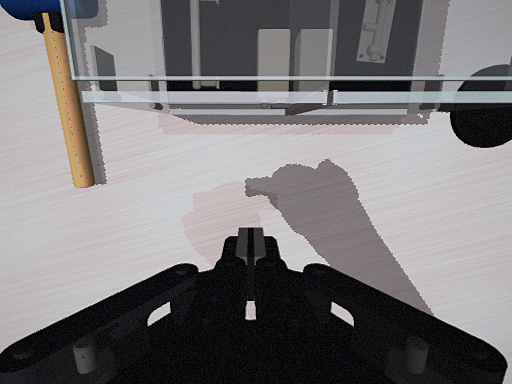

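View pics/ot2.png

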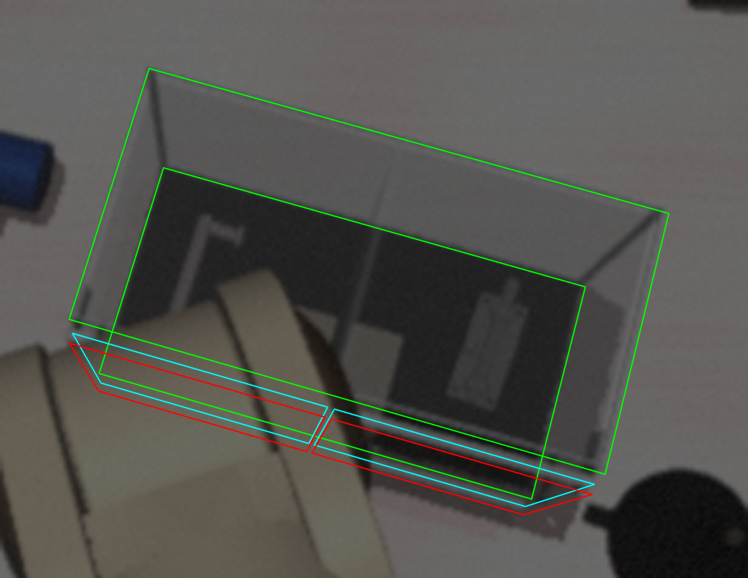

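```bash
python3 -c "
from h import *
f=grab_frame('wrist');overlay(f,p,sc=1.5,name='ow2')"
```

```text
(no output)
```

View pics/ow2.png

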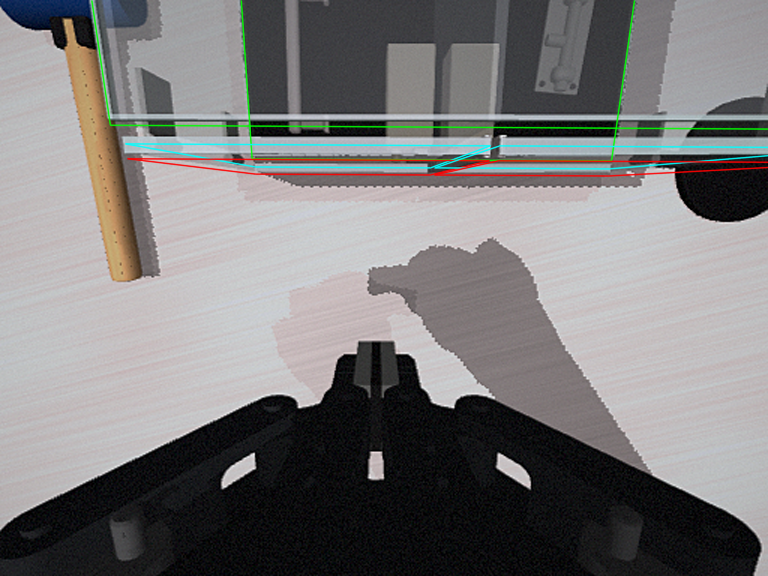

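Request:
apply_moves(
  plan=[
    [0.017, -0.02, 0.02, -0.013, 0, 0, 0],
    [0, -0.019, 0.03, 0, 0, 0, 0],
    [0, 0, 0.029, 0, 0, 0, 0],
    [0, 0, 0, 0, 0, 0, 0],
  ],
)

```text
time_s: 4.7
ee_pos: [555.6, 16.2, 157.1]
tcp_rot: [-3.137, -0.003, -1.823]
contact_force: [0.1, 0.2, -0.5]
grip_width: -0.0
```

```bash
python3 -c "
from h import *
need([-108,32,158],p[2]-np.pi/2)"
```

```text
t 4.7 cab [-127.3   31.5  157.1] rot [-3.137e+00 -3.000e-03 -1.823e+00] Fcab [ 0.    0.24 -0.46] grip -0.0 q [ 0.42  0.46 -0.63  1.86  0.34  0.93 -2.19]
tgt world [574.3  11.6 158. ] shift tool mm [ -0.3 -19.3  -0.8] turn tool [-0.004 -0.003  0.011]
```

Request:
apply_moves(
  plan=[
    [0, -0.007, 0, 0, 0, 0.01, 0],
    [0, -0.007, 0, 0, 0, 0, 0],
    [0, -0.005, 0, 0, 0, 0, 0],
    [0, 0, 0, 0, 0, 0, 0],
  ],
)

```text
time_s: 5.1
ee_pos: [577.6, 11.5, 161.3]
tcp_rot: [-3.133, -0.001, -1.832]
contact_force: [1.4, -0.0, -0.7]
grip_width: 0.2
```

```bash
python3 -c "
from h import *
st()"
```

```text
t 5.1 cab [-104.7   32.7  161.3] rot [-3.133e+00 -1.000e-03 -1.832e+00] Fcab [ 1.32  0.33 -0.65] grip 0.2 q [ 0.41  0.49 -0.62  1.8   0.34  0.95 -2.19]
```

Request:
apply_moves(
  plan=[
    [0, -0.002, 0.001, 0, 0, 0, 0],
    [0, -0.002, 0.001, 0, 0, 0, 0],
  ],
)

```text
time_s: 5.3
ee_pos: [581.8, 10.9, 160.9]
tcp_rot: [-3.132, -0.001, -1.831]
contact_force: [-4.1, 0.5, 3.1]
grip_width: -0.1
```

Request:
apply_moves(
  plan=[
    [0, -0.002, 0, 0, 0, 0, 0],
  ],
)

```text
time_s: 5.4
ee_pos: [582.7, 10.6, 160.9]
tcp_rot: [-3.134, -0.002, -1.831]
contact_force: [-4.3, 1.0, 1.0]
grip_width: -0.3
```

Request:
apply_moves(
  plan=[
    [0, -0.002, 0, 0, 0, 0, 0],
  ],
)

```text
time_s: 5.5
ee_pos: [583.7, 10.4, 160.8]
tcp_rot: [-3.135, -0.003, -1.83]
contact_force: [-3.7, 0.7, 2.3]
grip_width: -0.2
```

```bash
python3 -c "
from h import *
st()"
```

```text
t 5.5 cab [-98.6  33.2 160.8] rot [-3.135e+00 -3.000e-03 -1.830e+00] Fcab [-3.78 -0.29  2.28] grip -0.2 q [ 0.41  0.5  -0.62  1.79  0.35  0.96 -2.18]
```

Request:
apply_moves(
  plan=[
    [0, -0.002, 0, 0, 0, 0, 0],
  ],
)

```text
time_s: 5.6
ee_pos: [585.2, 10.0, 160.8]
tcp_rot: [-3.136, -0.003, -1.83]
contact_force: [-4.8, 0.3, 3.0]
grip_width: 0.2
```

Request:
apply_moves(
  plan=[
    [0, -0.002, 0, 0, 0, 0, 0],
  ],
)

```text
time_s: 5.7
ee_pos: [586.9, 9.5, 160.7]
tcp_rot: [-3.137, -0.003, -1.829]
contact_force: [-4.1, 0.1, 3.3]
grip_width: -0.0
```

Request:
apply_moves(
  plan=[
    [0, 0.03, 0, 0, 0, 0, 0],
    [0, 0.04, 0, 0, 0, 0, 0],
    [0, 0.03, 0, 0, 0, 0, 0],
    [0, 0, 0, 0, 0, 0, 0],
    [0, 0, -0.04, 0, 0, 0, 0],
    [0, 0, -0.04, 0, 0, 0, 0],
    [0, 0, 0, 0, 0, 0, 0],
    [0, 0, 0, 0, 0, 0, 0],
    [0, 0, 0, 0, 0, 0, 0],
    [0, 0, 0, 0, 0, 0, 0],
  ],
)

```text
time_s: 6.7
ee_pos: [497.9, 33.6, 242.7]
tcp_rot: [-3.12, 0.004, -1.833]
contact_force: [-0.4, -1.1, 0.6]
grip_width: -0.2
```

```bash
python3 -c "
from h import *
need([-113,5,235],p[2]-np.pi/2)
f=grab_frame('wrist');overlay(f,p,ql=.33,sc=1.5,name='ow3')
f=grab_frame('side');overlay(f,p,ql=.33,box=(130,90,360,300),sc=2.8,name='os3')"
```

```text
t 6.7 cab [-187.5   33.2  242.7] rot [-3.12   0.004 -1.833] Fcab [-0.12 -1.15  0.64] grip -0.2 q [ 0.5   0.23 -0.71  1.92  0.19  1.03 -2.12]
tgt world [562.4 -13.1 235. ] shift tool mm [ 28.4 -74.3   9.2] turn tool [-0.022  0.004  0.001]
```

View pics/ow3.png

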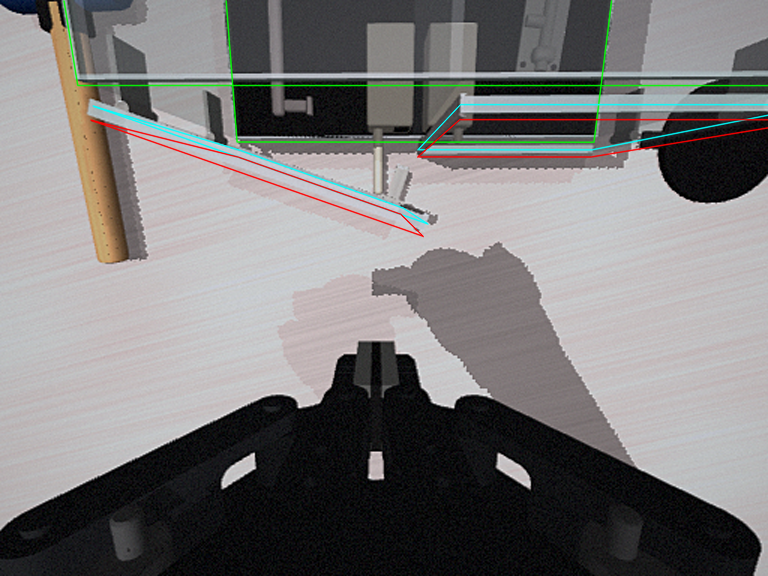

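View pics/os3.png

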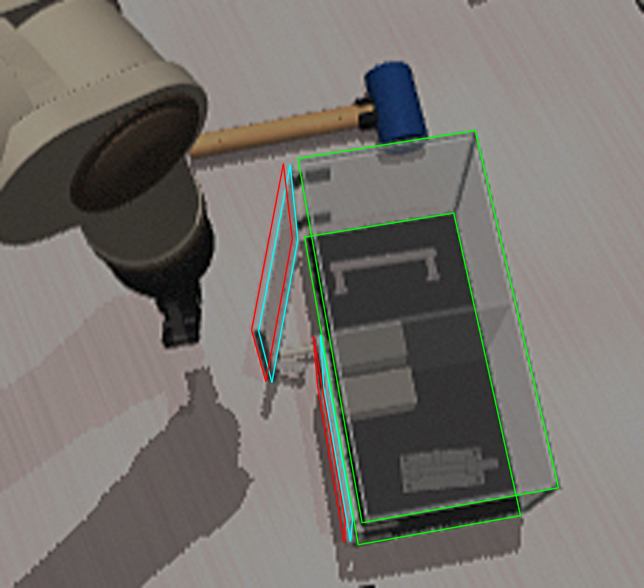

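```bash
python3 -c "
import numpy as np
p=np.load('pose.npy'); c,s=np.cos(p[2]),np.sin(p[2])
p[:2]+=np.array([c*2.7+s*2, s*2.7-c*2])  # +2.7 x, -2 y
np.save('pose',p)
from h import *
need([-114,4,230],p[2]-np.pi/2)"
```

```text
t 6.8 cab [-190.6   35.3  242.5] rot [-3.121  0.004 -1.833] Fcab [-0.09 -0.62  0.53] grip -0.2 q [ 0.5   0.24 -0.71  1.92  0.19  1.03 -2.12]
tgt world [563.3 -16.5 230. ] shift tool mm [ 31.4 -76.3  14. ] turn tool [-0.021  0.004  0.002]
```

Request:
apply_moves(
  plan=[
    [0.011, -0.026, 0, -0.02, 0, 0, 0],
    [0.01, -0.025, 0, 0, 0, 0, 0],
    [0.01, -0.025, 0, 0, 0, 0, 0],
    [0, 0, 0.01, 0, 0, 0, 0],
    [0, 0, 0, 0, 0, 0, 0],
  ],
)

```text
time_s: 7.3
ee_pos: [562.7, -16.6, 228.0]
tcp_rot: [3.135, 0.003, -1.83]
contact_force: [-0.2, -0.0, -0.3]
grip_width: -0.1
```

```bash
python3 -c "
from h import *
need([-114,4,165],p[2]-np.pi/2)
f=grab_frame('wrist');overlay(f,p,ql=.33,sc=1.5,name='ow4')"
```

```text
t 7.3 cab [-114.6    3.7  228. ] rot [ 3.135e+00  3.000e-03 -1.830e+00] Fcab [-0.18 -0.08 -0.28] grip -0.1 q [ 0.51  0.39 -0.66  1.77  0.26  1.08 -2.07]
tgt world [563.3 -16.5 165. ] shift tool mm [-0.1 -1.  63. ] turn tool [0.007 0.003 0.004]
```

View pics/ow4.png

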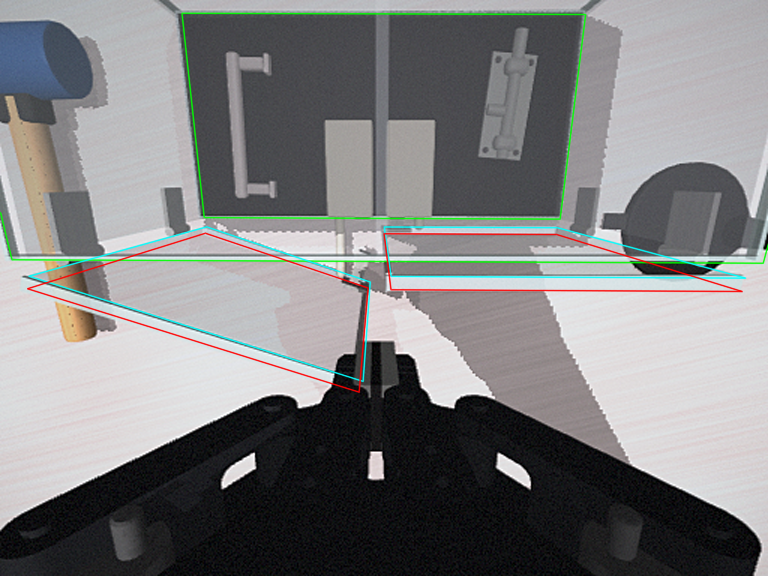

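Request:
apply_moves(
  plan=[
    [0, 0, 0.02, 0, 0, 0, 0],
    [0, 0, 0.02, 0, 0, 0, 0],
    [0, 0, 0.02, 0, 0, 0, 0],
    [0, 0, 0, 0, 0, 0, 0],
  ],
)

```text
time_s: 7.75
ee_pos: [561.0, -13.6, 167.9]
tcp_rot: [3.136, 0.003, -1.826]
contact_force: [-0.2, -0.7, 0.5]
grip_width: -0.1
```

```bash
python3 -c "
from h import *
st()
f=grab_frame('wrist');overlay(f,p,ql=.33,sc=1.5,name='ow5')
f=grab_frame('top');overlay(f,p,ql=.33,box=(190,90,410,260),sc=3.4,name='ot5')
f=grab_frame('side');overlay(f,p,ql=.33,box=(130,90,360,300),sc=2.8,name='os5')
import numpy as np
for q in [.33,.5,.7,.9,1.1,1.3,1.45,1.571]:
    d=140-10*(q-.33)/1.24
    print(q,(np.array(doorpt('left',q,d,0,0))+[11,-14.5,0]).round(1))"
```

```text
t 7.75 cab [-117.     6.1  167.9] rot [ 3.136e+00  3.000e-03 -1.826e+00] Fcab [ 0.01 -0.72  0.53] grip -0.1 q [ 0.47  0.46 -0.63  1.83  0.32  0.96 -2.12]
0.33 [-121.4   11.1    0. ]
0.5 [-142.5   21.8    0. ]
0.7 [-164.3   38.7    0. ]
0.9 [-182.1   59.3    0. ]
1.1 [-195.2   82.8    0. ]
1.3 [-203.4  108.1    0. ]
1.45 [-206.   127.7    0. ]
1.571 [-206.   143.5    0. ]
```

View pics/ow5.png

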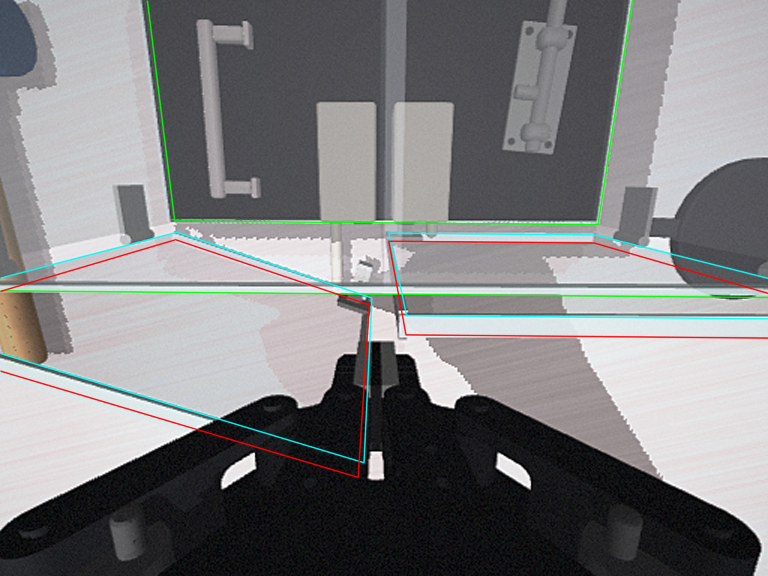

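View pics/os5.png

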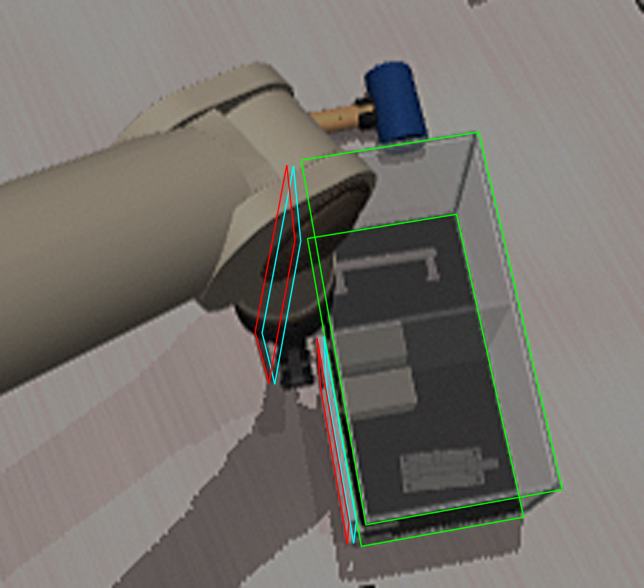

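Request:
apply_moves(
  plan=[
    [-0.004, 0.004, 0, 0, 0, 0, 0],
    [-0.004, 0.007, 0, 0, 0, 0, 0],
    [-0.004, 0.008, 0, 0, 0, 0, 0],
    [-0.004, 0.008, 0, 0, 0, 0, 0],
    [-0.006, 0.008, 0, 0, 0, 0, 0],
    [-0.006, 0.008, 0, 0, 0, 0, 0],
    [-0.006, 0.007, 0, 0, 0, 0, 0],
    [0, 0, 0, 0, 0, 0, 0],
  ],
)

```text
time_s: 8.7
ee_pos: [521.9, 37.4, 175.4]
tcp_rot: [-3.135, 0.005, -1.824]
contact_force: [-0.1, 0.8, 1.1]
grip_width: -0.1
```

```bash
python3 -c "
from h import *
st()
f=grab_frame('wrist');overlay(f,p,ql=.7,sc=1.5,name='ow6')"
```

```text
t 8.7 cab [-168.    45.2  175.4] rot [-3.135  0.005 -1.824] Fcab [-0.34  0.74  1.11] grip -0.1 q [ 0.43  0.38 -0.67  1.92  0.29  0.93 -2.2 ]
```

View pics/ow6.png

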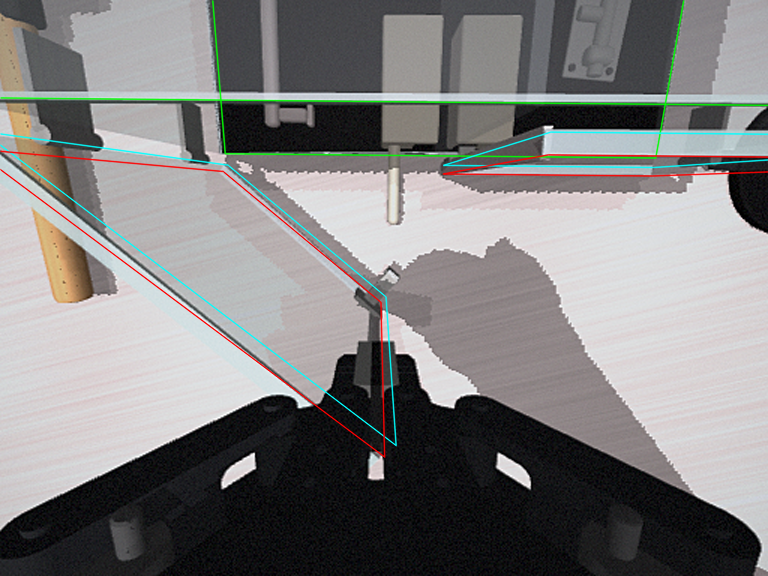

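Request:
apply_moves(
  plan=[
    [-0.008, 0.007, 0.003, 0, 0, 0, 0],
    [-0.009, 0.006, 0.003, 0, 0, 0, 0],
    [-0.009, 0.005, 0.003, 0, 0, 0, 0],
    [-0.009, 0.005, 0.002, 0, 0, 0, 0],
    [-0.009, 0.003, 0, 0, 0, 0, 0],
    [-0.009, 0.003, 0, 0, 0, 0, 0],
    [0, 0, 0, 0, 0, 0, 0],
  ],
)

```text
time_s: 9.45
ee_pos: [506.8, 100.7, 163.0]
tcp_rot: [-3.135, 0.005, -1.825]
contact_force: [0.8, -0.7, 0.4]
grip_width: 0.2
```

```bash
python3 -c "
from h import *
st()
f=grab_frame('wrist');overlay(f,p,ql=1.2,sc=1.5,name='ow7')"
```

```text
t 9.45 cab [-199.1  102.4  163. ] rot [-3.135  0.005 -1.825] Fcab [ 0.94 -0.51  0.42] grip 0.2 q [ 0.32  0.39 -0.68  1.95  0.31  0.9  -2.35]
```

View pics/ow7.png

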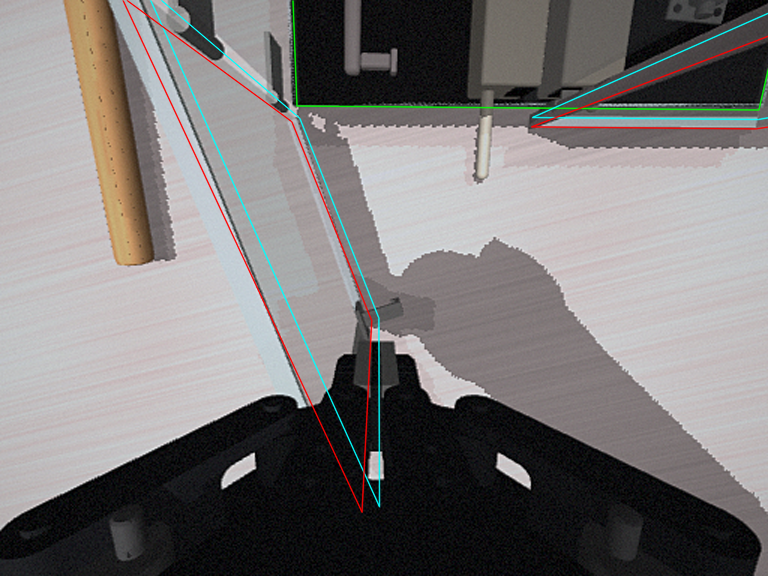

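Request:
apply_moves(
  plan=[
    [-0.006, 0.002, 0, 0, 0, -0.05, 0],
    [-0.006, 0.001, 0, 0, 0, -0.05, 0],
    [-0.006, 0, 0, 0, 0, -0.05, 0],
    [-0.006, 0, 0, 0, 0, -0.05, 0],
    [-0.004, 0, 0, 0, 0, 0, 0],
    [0, 0, 0, 0, 0, 0, 0],
  ],
)

```text
time_s: 10.1
ee_pos: [510.0, 125.8, 163.1]
tcp_rot: [-3.133, 0.001, -1.624]
contact_force: [-0.1, 0.4, -0.4]
grip_width: 0.1
```

```bash
cat > lk.py <<'E'
from h import *
import sys
n=sys.argv[1];q=float(sys.argv[2])
st()
f=grab_frame('wrist');overlay(f,p,ql=q,sc=1.5,name='ow'+n)
f=grab_frame('top');overlay(f,p,ql=q,box=(170,90,390,280),sc=3.1,name='ot'+n)
f=grab_frame('side');overlay(f,p,ql=q,box=(130,90,360,300),sc=2.8,name='os'+n)
E
python3 lk.py 8 1.5
```

```text
t 10.1 cab [-202.5  127.4  163.1] rot [-3.133e+00  1.000e-03 -1.624e+00] Fcab [-0.15  0.37 -0.42] grip 0.1 q [ 0.3   0.42 -0.72  1.93  0.35  0.92 -2.22]
```

View pics/ow8.png

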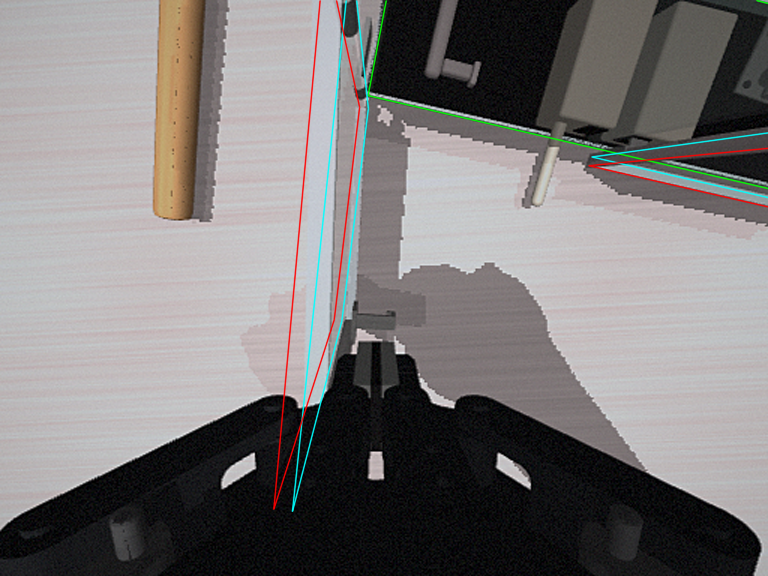

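View pics/os8.png

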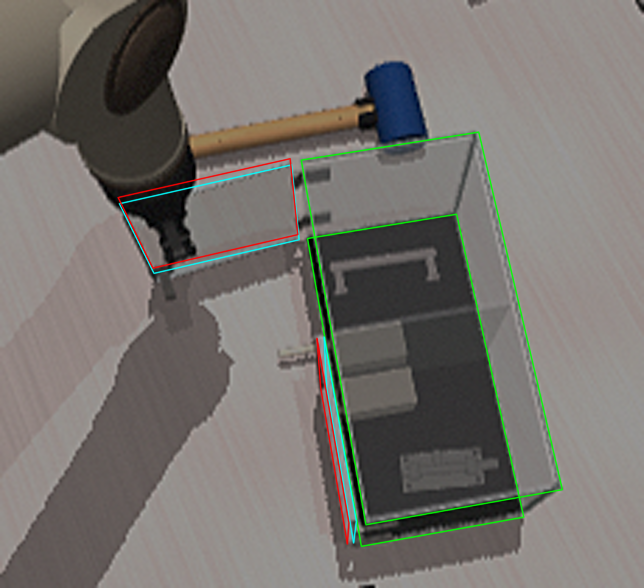

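Request:
apply_moves(
  plan=[
    [-0.004, -0.001, 0, 0, 0, 0, 0],
    [-0.004, -0.001, 0, 0, 0, 0, 0],
    [-0.004, -0.001, 0, 0, 0, 0, 0],
    [0, 0, 0, 0, 0, 0, 0],
  ],
)

```text
time_s: 10.65
ee_pos: [513.9, 137.0, 163.0]
tcp_rot: [-3.133, -0.0, -1.627]
contact_force: [-0.1, 0.6, 0.1]
grip_width: -0.1
```

```bash
python3 lk.py 9 1.57
```

```text
t 10.65 cab [-201.7  139.3  163. ] rot [-3.133 -0.    -1.627] Fcab [-0.2   0.53  0.12] grip -0.1 q [ 0.27  0.43 -0.72  1.91  0.36  0.92 -2.25]
```

View pics/ow9.png

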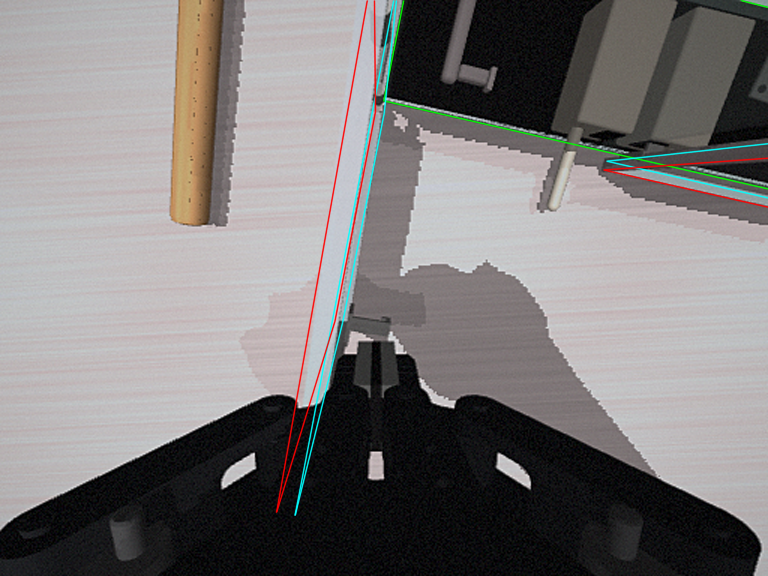

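View pics/os9.png

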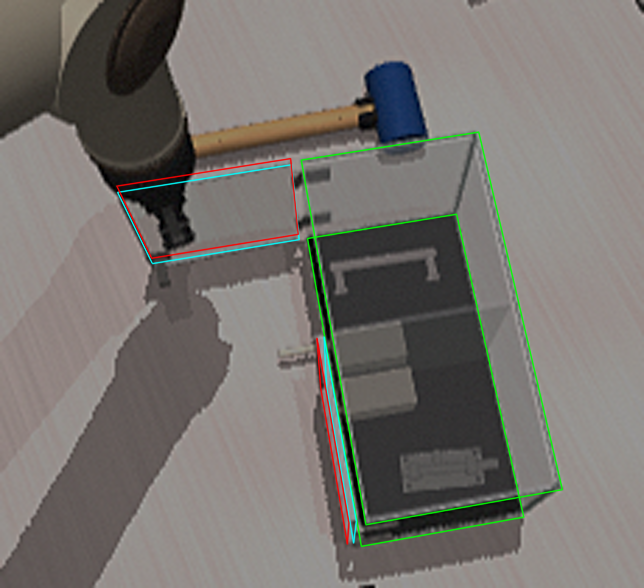

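Request:
apply_moves(
  plan=[
    [0.02, 0.004, 0, 0, 0, 0, 0],
    [0.03, 0.007, 0, 0, 0, 0, 0],
    [0.02, 0.02, -0.02, 0, 0, 0, 0],
    [0, 0.03, -0.03, 0, 0, 0, 0],
    [0, 0.03, -0.03, 0, 0, 0, 0],
    [0, 0, 0, 0, 0, 0, 0],
  ],
)

```text
time_s: 11.4
ee_pos: [415.0, 68.8, 243.3]
tcp_rot: [-3.136, 0.0, -1.629]
contact_force: [1.4, 0.3, 0.2]
grip_width: -0.3
```

```bash
python3 lk.py 10 1.57
```

```text
t 11.4 cab [-279.4   47.7  243.3] rot [-3.136  0.    -1.629] Fcab [1.25 0.67 0.24] grip -0.3 q [ 0.57  0.08 -0.83  2.07  0.07  1.01 -1.92]
```

View pics/ow10.png

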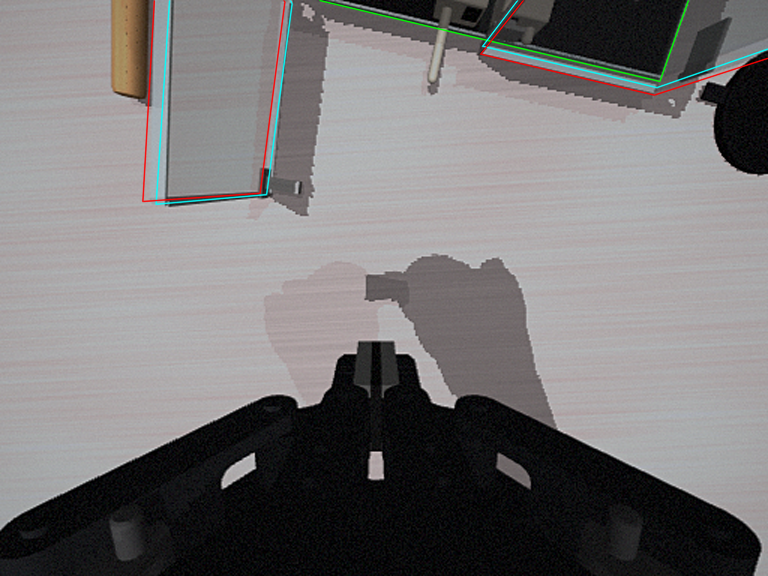

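View pics/ot10.png

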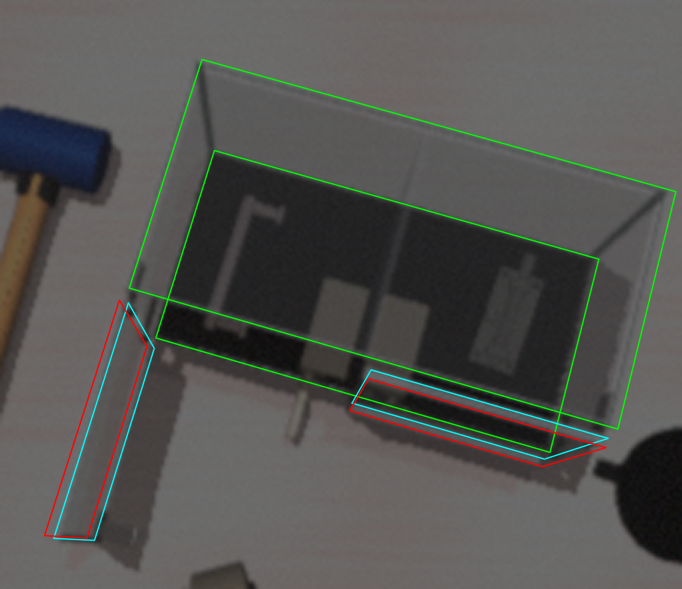

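View pics/os10.png

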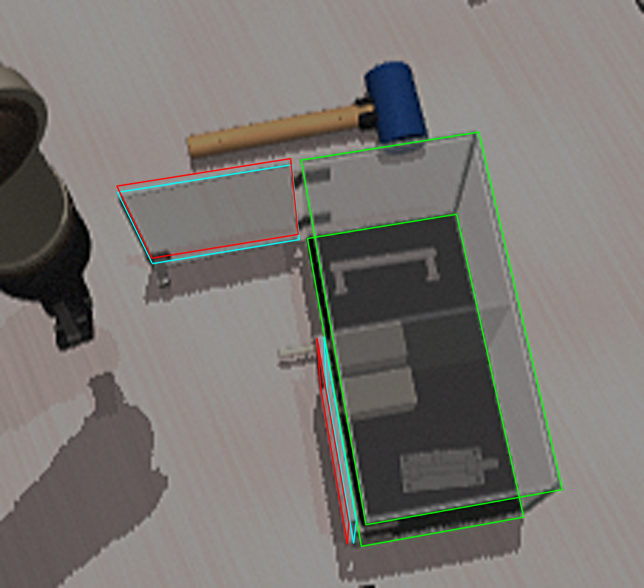

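Request:
apply_moves(
  plan=[
    [-0.02, 0, -0.03, 0, 0, 0, 0],
    [-0.02, 0, -0.04, 0, 0, 0, 0],
    [-0.02, 0, -0.04, 0, 0, 0, 0],
    [0, 0, -0.03, 0, 0, 0, 0],
    [0, 0, 0, 0, 0, 0, 0],
    [0, 0, 0, 0, 0, 0, 0],
  ],
)

```text
time_s: 12.15
ee_pos: [421.9, 129.0, 378.8]
tcp_rot: [3.128, 0.01, -1.63]
contact_force: [0.1, -0.2, -0.1]
grip_width: 0.1
```

```bash
cat > lk2.py <<'E'
from h import *
import sys
n=sys.argv[1];q=float(sys.argv[2])
st()
f=grab_frame('wrist');np.savez('wf'+n,**{k:f[k] for k in('image','K','T')})
overlay(f,p,ql=q,sc=1.5,name='ow'+n); im=cv2.resize(f['image'][:200,:,::-1],None,fx=1.5,fy=2.9,interpolation=2)
E
python3 lk2.py 11 1.57
```

```text
t 12.15 cab [-288.4  107.6  378.8] rot [ 3.128  0.01  -1.63 ] Fcab [ 0.12 -0.2  -0.12] grip 0.1 q [ 0.53 -0.   -0.86  1.82 -0.02  1.33 -1.96]
```

View pics/ow11.png

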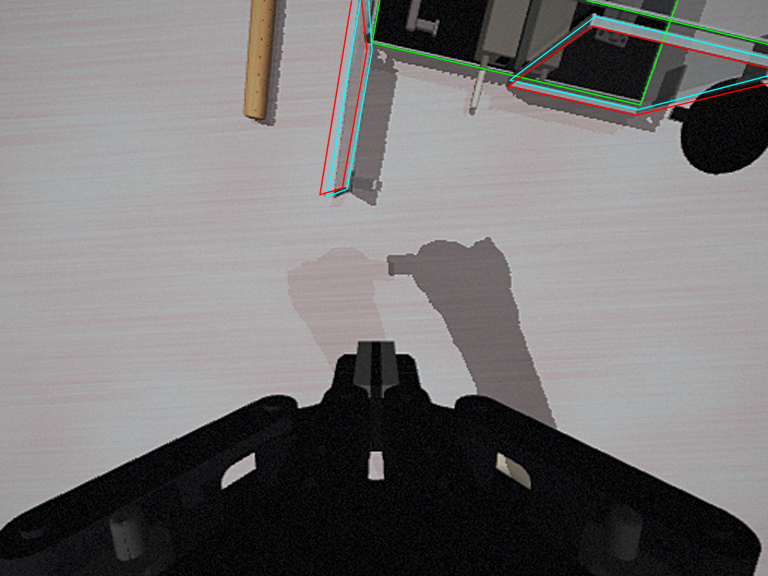

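```bash
python3 -c "
from h import *
f=dict(np.load('wf11.npz'))
b=(200,0,330,150)
im=cv2.resize(f['image'][b[1]:b[3],b[0]:b[2],::-1],None,fx=4,fy=4,interpolation=2)
o=[]
for q in (1.571,1.52):
    overlay(f,p,ql=q,box=b,sc=4,name='tmp'); o.append(cv2.imread('pics/tmp.png'))
cv2.imwrite('pics/z11.png',cv2.resize(np.hstack([im,o[1]]),None,fx=.75,fy=.75)) 
"
```

```text
(no output)
```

View pics/z11.png

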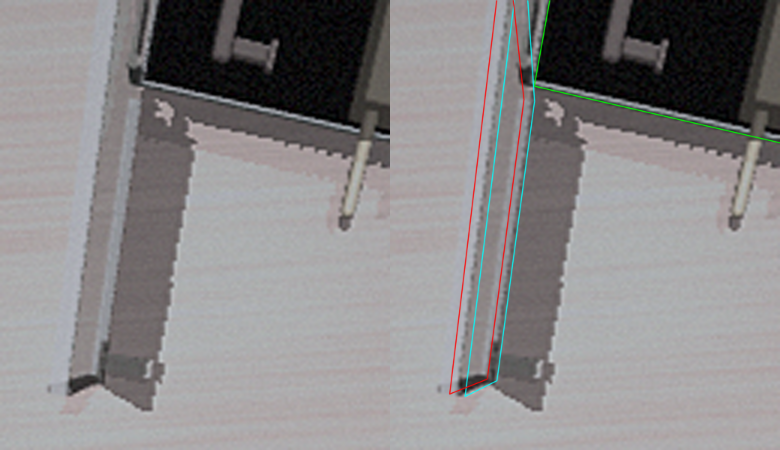

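```bash
python3 -c "
from h import *
fs=grab_frame('side');ft=grab_frame('top')
for n,f,b in (('s',fs,(165,135,250,195)),('t',ft,(175,170,250,270))):
    o=[cv2.resize(f['image'][b[1]:b[3],b[0]:b[2],::-1],None,fx=5,fy=5,interpolation=2)]
    for q in (1.571,1.50):
        overlay(f,p,ql=q,box=b,sc=5,name='tmp'); o.append(cv2.imread('pics/tmp.png'))
    o=[np.clip(x.astype(float)*1.6,0,255).astype(np.uint8) for x in o]
    z=np.vstack(o[:2]) if n=='s' else np.hstack(o[:2]); cv2.imwrite(f'pics/z12{n}.png',z)
"
```

```text
(no output)
```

View pics/z12s.png

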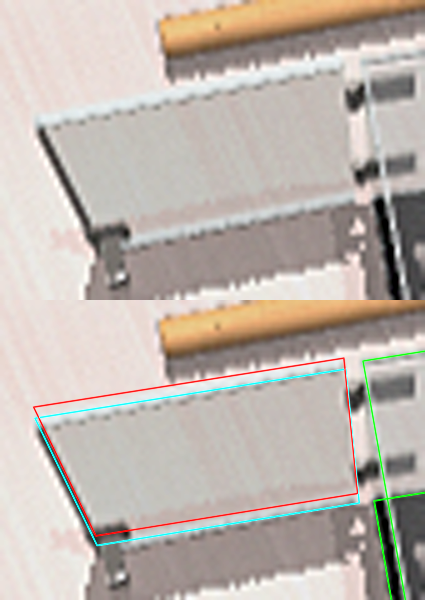

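View pics/z12t.png

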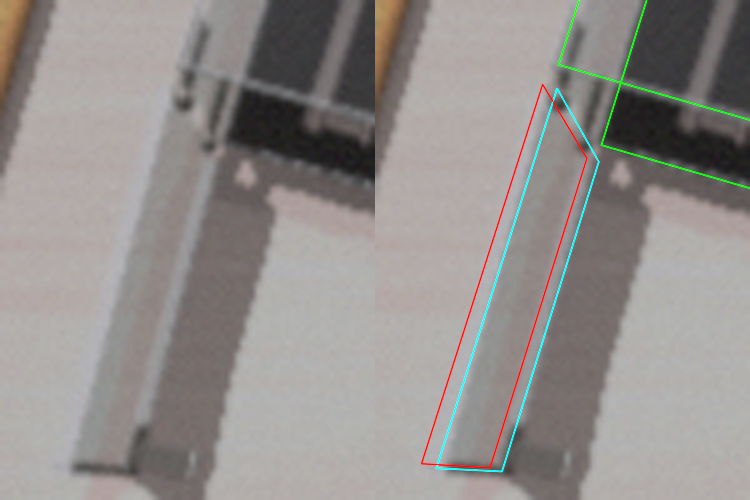

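```bash
cat > fit2.py <<'E'
from h import *
from scipy.optimize import least_squares
fs=grab_frame('side');ft=grab_frame('top')
# observed pixels (zoom px -> image)
S=lambda u,v:((u+.5)/5-.5+165,(v+.5)/5-.5+135)
Tt=lambda u,v:((u+.5)/5-.5+175,(v+.5)/5-.5+170)
# door inner-face lines: top edge (z198), bottom edge (z6): point-on-line residuals
L=[(fs,198,S(348,70),S(40,128)),(fs,6,S(360,200),S(130,245)),(ft,6,Tt(222,150),Tt(148,430)),(ft,198,Tt(170,105),Tt(72,465))]
# cabinet: corner points
C=[(ft,[80,160,200],(234.5,110.5)),(ft,[80,-160,200],(382.5,151.8)),(fs,[80,160,200],(300,137.3)),(fs,[80,-160,200],(329,263.6)),(fs,[-80,-160,0],(258.4,284.3)),(fs,[80,-160,0],(130+521/2.8,90+516/2.8)),(ft,[80,160,0],(170+213/3.1,90+152/3.1)),(ft,[80,-160,0],(170+597/3.1,90+258/3.1))]
def res(v):
    pp=v[:3];q=v[3];off={id(fs):v[4:6],id(ft):v[6:8]}
    r=[]
    for f,X,uv in C: r+=list(proj(f,c2w(pp,[X]))[0]+off[id(f)]-uv)
    for f,z,a,b in L:
        P=proj(f,c2w(pp,[doorpt('left',q,20,0,z),doorpt('left',q,150,0,z)]))+off[id(f)]
        d=P[1]-P[0];n=np.array([-d[1],d[0]])/np.hypot(*d)
        r+=[(np.array(a)-P[0])@n,(np.array(b)-P[0])@n]
    return np.r_[r,v[4:8]/1.0]
r=least_squares(res,[*p,1.55,0,0,0,0],loss='soft_l1')
cov=np.linalg.inv(r.jac.T@r.jac)
print(r.x.round(3),p,np.sqrt(np.diag(cov)).round(3));print(res(r.x).round(1))
E
python3 fit2.py
```

```text
[ 6.70751e+02 -4.81340e+01 -2.63000e-01  1.53600e+00  2.31000e-01
  2.91000e-01  2.60000e-02  7.40000e-02] [ 6.72324726e+02 -5.00453269e+01 -2.63637108e-01] [2.029 1.925 0.006 0.014 0.777 0.707 0.802 0.815]
[-0.8 -1.   4.1  0.3 -0.3 -0.7  0.6  0.5 -0.4  0.2 -0.1 -0.2 -0.8 -0.3
 -0.6  0.5 -0.6 -0.4  0.3  0.4  0.3 -0.2  0.7  0.2  0.2  0.3  0.   0.1]
```

```bash
python3 -c "
from h import *
need([-202,90,163],-1.627)"
```

```text
t 12.4 cab [-289.3  106.8  378.3] rot [ 3.127  0.009 -1.631] Fcab [-0.45  0.83  0.15] grip -0.1 q [ 0.53 -0.01 -0.86  1.82 -0.02  1.33 -1.96]
tgt world [500.8  89.5 163. ] shift tool mm [ 36.  -85.2 213.7] turn tool [ 0.015  0.009 -0.004]
```

Request:
apply_moves(
  plan=[
    [0.018, -0.025, 0, 0.015, 0.009, 0, 0],
    [0.018, -0.03, 0, 0, 0, 0, 0],
    [0, -0.03, 0.01, 0, 0, 0, 0],
    [0, 0, 0.045, 0, 0, 0, 0],
    [0, 0, 0.045, 0, 0, 0, 0],
    [0, 0, 0.045, 0, 0, 0, 0],
    [0, 0, 0.045, 0, 0, 0, 0],
    [0, 0, 0.02, 0, 0, 0, 0],
    [0, 0, 0, 0, 0, 0, 0],
  ],
)

```text
time_s: 13.3
ee_pos: [504.5, 82.2, 154.1]
tcp_rot: [3.136, -0.002, -1.635]
contact_force: [-0.5, -0.3, 0.6]
grip_width: 0.1
```

```bash
python3 -c "
from h import *
need([-202,135,163],-1.627)"
```

```text
t 13.3 cab [-196.5   84.   154.1] rot [ 3.136e+00 -2.000e-03 -1.635e+00] Fcab [-0.43 -0.4   0.63] grip 0.1 q [ 0.4   0.42 -0.75  1.95  0.36  0.91 -2.17]
tgt world [512.5 132.9 163. ] shift tool mm [-51.1  -4.7  -9. ] turn tool [ 0.006 -0.002 -0.008]
```

Request:
apply_moves(
  plan=[
    [-0.02, -0.002, -0.004, 0, 0, 0, 0],
    [-0.017, -0.002, -0.004, 0.006, 0, 0, 0],
    [-0.01, -0.001, 0, 0, 0, 0, 0],
    [0, 0, 0, 0, 0, 0, 0],
  ],
)

```text
time_s: 13.7
ee_pos: [512.6, 129.1, 162.9]
tcp_rot: [3.139, -0.002, -1.637]
contact_force: [0.6, 0.2, -0.7]
grip_width: -0.1
```

```bash
python3 -c "
from h import *
need([-202,143,163],-1.627)"
```

```text
t 13.7 cab [-200.9  131.3  162.9] rot [ 3.139e+00 -2.000e-03 -1.637e+00] Fcab [ 0.51  0.35 -0.7 ] grip -0.1 q [ 0.31  0.44 -0.76  1.91  0.37  0.94 -2.26]
tgt world [514.6 140.7 163. ] shift tool mm [-11.7  -1.2  -0.2] turn tool [ 0.002 -0.002 -0.01 ]
```

Request:
apply_moves(
  plan=[
    [-0.004, -0.001, 0, 0, 0, 0, 0],
    [-0.004, -0.001, 0, 0, 0, 0, 0],
    [-0.003, 0, 0, 0, 0, 0, 0],
    [0, 0, 0, 0, 0, 0, 0],
  ],
)

```text
time_s: 14.1
ee_pos: [516.3, 138.6, 163.8]
tcp_rot: [3.141, -0.004, -1.639]
contact_force: [0.1, 0.9, -0.6]
grip_width: 0.2
```

```bash
python3 -c "
from h import *
need([-202,143,163],-1.627)"
```

```text
t 14.1 cab [-199.8  141.4  163.8] rot [ 3.141 -0.004 -1.639] Fcab [-0.11  0.86 -0.61] grip 0.2 q [ 0.29  0.45 -0.76  1.89  0.38  0.95 -2.28]
tgt world [514.6 140.7 163. ] shift tool mm [-2.   1.8  0.8] turn tool [ 0.001 -0.004 -0.012]
```

Request:
apply_moves(
  plan=[
    [-0.002, 0, 0, 0, 0, 0, 0],
    [0, 0, 0, 0, 0, 0, 0],
    [0.02, 0.004, 0, 0, 0, 0, 0],
    [0.03, 0.007, 0, 0, 0, 0, 0],
    [0.02, 0.02, -0.02, 0, 0, 0, 0],
    [0, 0.03, -0.03, 0, 0, 0, 0],
    [0, 0.03, -0.04, 0, 0, 0, 0],
    [0, 0, -0.04, 0, 0, 0, 0],
    [0, 0, -0.03, 0, 0, 0, 0],
    [0, 0, 0, 0, 0, 0, 0],
  ],
)

```text
time_s: 15.1
ee_pos: [415.9, 73.6, 327.0]
tcp_rot: [3.135, -0.005, -1.642]
contact_force: [0.4, 0.6, -0.1]
grip_width: 0.0
```

```bash
python3 -c "
from h import *
st()
fs=grab_frame('side');ft=grab_frame('top')
save('s13',fs)
for n,f,b in (('s',fs,(165,135,250,195)),('t',ft,(175,170,250,270))):
    o=[cv2.resize(f['image'][b[1]:b[3],b[0]:b[2],::-1],None,fx=5,fy=5,interpolation=2)]
    overlay(f,p,ql=1.571,box=b,sc=5,name='tmp'); o.append(cv2.imread('pics/tmp.png'))
    o=[np.clip(x.astype(float)*1.6,0,255).astype(np.uint8) for x in o]
    z=np.vstack(o[:2]) if n=='s' else np.hstack(o[:2]); cv2.imwrite(f'pics/z13{n}.png',z)
"
```

```text
t 15.1 cab [-279.8   52.6  327. ] rot [ 3.135 -0.005 -1.642] Fcab [ 0.25  0.65 -0.08] grip 0.0 q [ 0.65 -0.01 -0.87  1.94 -0.01  1.22 -1.86]
```

View pics/z13s.png

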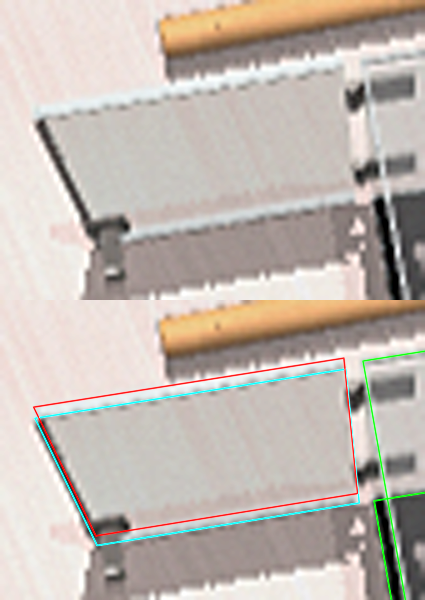

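View pics/z13t.png

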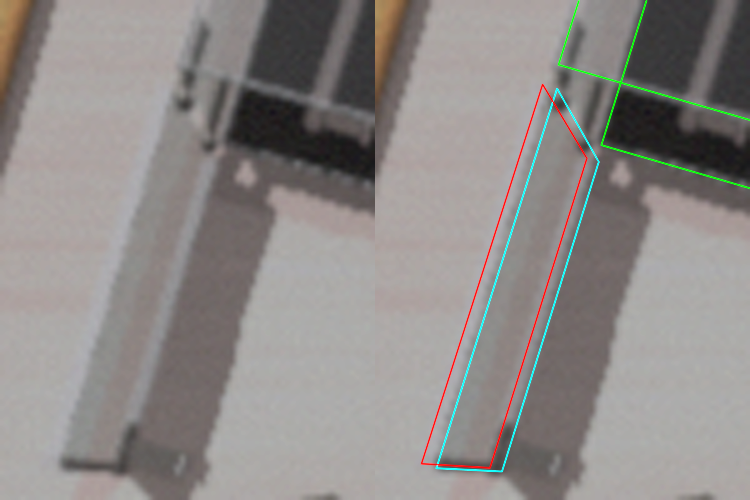

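View pics/s13.png

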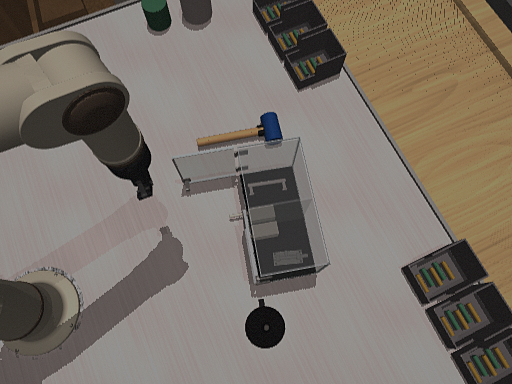

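```bash
python3 -c "
from h import *
print(finish_job())"
```

```text
the job is handed in; nothing more can be done
None
```

The left compartment, which holds the aluminium drawer pull, is open and the job is handed in at about 15 s of the 48 s allowed.

- **Press:** I pressed the left door by its free edge with the shut fingers, at about 4 N and an estimated 5–6 mm. The latch let go and the door sprang to about 0.33 rad.
- **Push:** I pushed the door open from its inner side with the fingertips. A check after drawing the hand back put it at 1.54 ± 0.014 rad, about 2° short of square. I gave it one small second push and drew the hand clear again.
- **Final state:** From line slopes in the side and top pictures I put the door at about 1.56–1.57 rad. This was read by eye, not refitted. The right door is shut, the mallet, funnel, drawer pull and latch look unmoved, and the hand is clear above the cabinet front.
- **Disagreement:** The first cabinet fit was about 3 mm off against the wrist camera and first contact, so I corrected it. The last overlays still differ from the pictures by 1–2 pixels (about 2–4 mm), and one top-camera corner misses the fit by about 4 pixels.

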